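# Pack out a clamping fixture and hold it tight

### The job

Pack the aluminium block in the fixture: stand the loose spacers upright in the gap between the block and the plunger, one at a time, until there are enough of them (one or two, as the gap needs) that pushing the plunger in by its paddle closes the gap and you feel the block come up tight against the end stop. The plunger springs back when let go, so finish while still holding the paddle pushed in with a firm, steady push, the stack clamped upright and tight. Leave the other things on the table where they are.

Things in the scene. Friction and masses are not known exactly. Their poses are not given: they have to be found in the camera images.
- fixture: Bright steel base plate, fixed on the table at a different place and yaw each time: 84 mm wide, 207 mm long, 8 mm thick. Origin on its underside; z up, x across, y the slide direction, running from the end stop through block, gap, plunger and paddle. On each side of the block stands a low rail (8 mm wide, 10 mm high, 24.5 to 32.5 mm from the middle plane x = 0), ending 46 mm from the stop face.
- stop_face (a point): Centre of the inner face of the dark fixed end stop (64 mm wide, top 44 mm above the table) against which the block is pushed; axes as the fixture's: y is the slide direction away from the stop, x across. The middle plane of everything in the fixture is x = 0. This point is 24 mm above the table, 16 mm above the base plate's top.
- block_mid (a point): Centre of the loose milled aluminium block that lies on the base plate near the stop: 60 mm long along the slide direction, 45 mm across, 32 mm high, 0.22 kg. At the start it is up to 2 mm off the stop; it slides along easily.
- plunger_face (a point): Centre of the plunger's flat front face (36 mm wide, 28 mm high, 11 to 39 mm above the table) that presses on the spacers; moves with the plunger. The gap is from the block's end (30 mm from its centre) to this face. With the block against the stop and the plunger back, the gap is 27 to 50 mm, different each time.
- paddle_back (a point): Centre of the outer face of the upright paddle at the plunger's rear end (36 mm wide, 12 mm thick, 12 to 62 mm above the table; this point is 42 mm up). Push it along the slide direction towards the stop. 26 mm separate the paddle, when back, from the fixed dark tailstock bracket in front of it (top 42 mm above the table, 20 mm thick).
- plunger (a joint): Travel of the plunger towards the stop, 0 (back) to 0.024 m (end of its travel). A weak spring (1 N at the start of the travel, 2 N at the end, plus about 0.5 N friction) returns it. If it reaches 0.024 and the stack is still loose, one spacer more is needed.
- spacer_a_mid (a point): Centre (half-way up) of a loose aluminium spacer standing upright: 54 mm wide along its x, 16 mm thick along its y, 60 mm high, 0.12 kg. Its body is 40 mm wide; a 6 mm thick rib stands 7 mm proud along each narrow edge: grip from rib to rib (54 mm) from above. In the gap its 16 mm lie along the slide direction and its width across.
- spacer_b_mid (a point): Centre (half-way up) of the second spacer, same as the first.
- capstan_unit: Green cast machine with a spoked hand wheel that stands on the table to the right, fixed: keep clear. With its spokes it fills x 0.60 to 0.80 and y -0.14 to -0.47 of the robot's frame, up to 0.32 m high.
- machine_vice: Heavy grey machine vice on a green foot, fixed on the table: keep clear. It fills x 0.42 to 0.52 and y -0.34 to 0.02 of the robot's frame, up to 0.112 m high.
- flange: turned steel flange, 64 mm across, 35 mm high; a bystander, to be left where it is (origin at the centre of its underside)
- rusty_sleeve: rusty brown steel sleeve, 40 mm across, 42 mm high; a bystander, to be left where it is (origin at the centre of its underside)
- collet: small grey collet, 29 mm across, 32 mm high; a bystander, to be left where it is (origin at the centre of its underside)
- spanner: small combination spanner, 152 mm long, 8 mm thick, near the table's front edge; a bystander, to be left where it is (origin at the centre of its underside)
There are look-alikes about, which are no part of the job. What is shaped like the part that bears spacer_b_mid but orange is not meant.

How it is judged (in metres and radians):
On the way:
1. a spacer stands upright in the gap, let go (((x of spacer_a_mid in the frame of stop_face between -0.015 and 0.015 m and z of spacer_a_mid in the frame of stop_face between 0.009 and 0.019 m and y of spacer_a_mid in the frame of stop_face between 0.06 and 0.12 m and angle between spacer_a_mid's own z axis and vertical below 0.12 rad and contact force between the fingers and spacer_a below 0.2 N) or (x of spacer_b_mid in the frame of stop_face between -0.015 and 0.015 m and z of spacer_b_mid in the frame of stop_face between 0.009 and 0.019 m and y of spacer_b_mid in the frame of stop_face between 0.06 and 0.12 m and angle between spacer_b_mid's own z axis and vertical below 0.12 rad and contact force between the fingers and spacer_b below 0.2 N))), for 0.2 s.
At the end, for the whole second after the job is handed in: The robot is still pushing the plunger (more than 4 N); the block is pressed on the end stop, a spacer on the block and the plunger on a spacer with more than 2 N each; the spacers that carry this stand in the gap upright (within 0.12 rad), centred within 15 mm and on the base plate; all at rest (contact force between alu_block and end_stop above 2 N and ((contact force between spacer_a and alu_block above 2 N and x of spacer_a_mid in the frame of stop_face between -0.015 and 0.015 m and z of spacer_a_mid in the frame of stop_face between 0.009 and 0.019 m and y of spacer_a_mid in the frame of stop_face between 0.06 and 0.12 m and angle between spacer_a_mid's own z axis and vertical below 0.12 rad) or (contact force between spacer_b and alu_block above 2 N and x of spacer_b_mid in the frame of stop_face between -0.015 and 0.015 m and z of spacer_b_mid in the frame of stop_face between 0.009 and 0.019 m and y of spacer_b_mid in the frame of stop_face between 0.06 and 0.12 m and angle between spacer_b_mid's own z axis and vertical below 0.12 rad)) and ((contact force between spacer_a and plunger above 2 N and x of spacer_a_mid in the frame of stop_face between -0.015 and 0.015 m and z of spacer_a_mid in the frame of stop_face between 0.009 and 0.019 m and y of spacer_a_mid in the frame of stop_face between 0.06 and 0.12 m and angle between spacer_a_mid's own z axis and vertical below 0.12 rad) or (contact force between spacer_b and plunger above 2 N and x of spacer_b_mid in the frame of stop_face between -0.015 and 0.015 m and z of spacer_b_mid in the frame of stop_face between 0.009 and 0.019 m and y of spacer_b_mid in the frame of stop_face between 0.06 and 0.12 m and angle between spacer_b_mid's own z axis and vertical below 0.12 rad)) and contact force between any of the fingers, the arm and plunger above 4 N and linear speed of alu_block below 0.01 m/s); the arm keeps its last pose, push and grip.
It fails at once if another thing on the table is moved by more than 3 cm (distance of any of flange, rusty_sleeve, collet, spanner from where it was at the start of the episode above 0.03 m).
It also fails if it takes over 61 s, if anything falls off the work surface, if the arm or the gripper's body presses on something with over 40 N, if the wrist force passes 120 N, or if a joint passes its speed limit or range.

### The arm

A 6-joint arm with a two-finger parallel gripper is mounted at the origin on a cart in front of the work surface, level with it; the furniture and walls round the work are solid. World frame = base frame: x ahead of the robot, y to its left, z up, the work surface at z = 0. Lengths are in mm, angles in rad, forces in N, time in s.
With the tool pointing down it reaches from about 275 to 1000 mm from the base axis. Payload 8.4 kg.
Tool frame: the origin (TCP) lies between the finger pads; the fingertips stand 22 mm ahead of it and the grasp point (between the pads) lies 3 mm ahead of it; z points along the fingers, y is the line along which they close (so a half turn about z gives the same grasp; the last joint's range is limited). The gripper opens to 85 mm and grips with 20 to 120 N. Pads are 22 mm wide; open, the fingers measure 114 mm over their backs; the gripper's body (76 mm by 85 mm) begins 54 mm behind the grasp point. The pads swing forward as they close: fully open they stand 13 mm farther back than shut.
Start: joints at [1.286, 0.353, 1.633, -0, 1.155, -0.002], TCP at [174.402, 600.177, 253.281] pointing down, gripper open.
Joint ranges: [-2.63, 2.63], [-0.92, 2.1], [0.06, 2.66], [-1.3, 4.44], [0, 2.69], [-3.02, 3.02]. Speed limits (rad/s): [2.22, 2.22, 2.79, 3.14, 3.14, 3.14].

### API

Orientations are given as [roll, pitch, yaw] about the fixed x, y, z axes, in that order (R = Rz(yaw) Ry(pitch) Rx(roll)).
In Python, from rig import r, grab_frame gives the robot as it stands.
- The arm moves only by the shell command python3 -m inch 'ROWS' [FORCE]. ROWS is JSON, a list of rows, each a list of 7 numbers: the turn, a rotation vector about the tool's x, y, z as a fraction of full scale, then the shift along the tool's x, y, z as a fraction of full scale, then the closure, from 0 (fully open) to 1 (shut). In form: [[rx, ry, rz, dx, dy, dz, fingers], ...]. A call has 1 to 8 rows; each row shifts and turns the commanded pose from where the row before left it, along the tool's axes as they then stand; what a row does not reach is not made up. Full scale, the value 1, is 2.5 cm for a shift and pi rad for a turn. A row lasts 1/12 s, in which the tool goes at most 41.7 mm and 7.16 degrees, less where a joint would pass 70% of its speed; a pose out of reach is approached as far as the arm can. A call with a number of a shift or a turn outside -1 to 1 is refused whole. A call with a gripper value outside its range is refused whole. The fingers move at their own pace and stop on an object; FORCE is the grip in N (left out, the last holds). Time passes only in rows, so rows that do not move let the fingers close. It gives the time, the measured TCP pose, the force, the opening and the grip force at its end, in the units of the state.
- r.sense(): the state, without advancing time (a new reading comes with each control period).
- grab_frame(name): name is "scene" or "top" or "wrist"; returns a dict with "pixels" (400x640x3 uint8, red, green, blue), "z_map" (400x640 float32, mm along the optical axis (not along the pixel's ray), 0 where there is no reading), "vertical_fov" (degrees; the focal length in pixels is half the picture's height over the tangent of half this angle, whatever the lens; pixels are square), "cx", "cy" (the principal point, pixels), "dist" ([k1, k2, p1, p2, k3] as OpenCV has them; the pictures are not rectified), "cam_to_world" (4x4, takes a point from camera to world coordinates). Camera axes: x right, y down, z forward; pixel columns grow to the right and rows downward; lengths in mm; the calibration is good to about 2 mm. A picture is of the moment at which its call begins.
- r.sign_off(): hands the job in; it is judged then, once.
The state is a dict: "clock": time; "qpos": joint angles; "qvel": joint speeds; "joint_efforts": joint torques, N m; "eef_pos": TCP position; "tcp_rot": TCP orientation; "contact_force": force on the tool from outside, world axes, zero at the start; "wrist_torque": the same for the moment, N m; "opening": opening from 0.0 (shut) to 1.0 (fully open); "grasp_force": force on a finger pad.
Only numpy, scipy, OpenCV 4.12 (cv2) and the standard library are available. Lean on these libraries where they do the work, as an engineer would, in place of code of your own. Each camera call takes 0.05 s, during which the arm holds its last target. There are 200 camera calls.

## Working session

There is one attempt and no reset: what is moved stays moved. The work goes in short steps, Python scripts to look and compute and a shell command to move; the robot and the scene stay as the last step left them, time stands still between calls to the robot, and variables do not carry over. Pictures are saved under pics/ and viewed, at most 10 in all, crops included, and the job is handed in when it is done.

```bash
ls; mkdir -p pics
cat > h.py <<'E'
import numpy as np, cv2
from rig import r, grab_frame
def K(f):
    fl=200/np.tan(np.radians(f["vertical_fov"])/2)
    return np.array([[fl,0,f["cx"]],[0,fl,f["cy"]],[0,0,1.]])
def rays(f,px):
    u=cv2.undistortPoints(np.array(px,float).reshape(-1,1,2),K(f),np.array(f["dist"],float)).reshape(-1,2)
    return np.c_[u,np.ones(len(u))]
def onplane(f,px,z):
    T=np.array(f["cam_to_world"]);d=rays(f,px)@T[:3,:3].T;o=T[:3,3]
    return o+d*((z-o[2])/d[:,2])[:,None]
def cloud(f):
    z=f["z_map"];v,u=np.mgrid[:400,:640]
    T=np.array(f["cam_to_world"])
    p=rays(f,np.c_[u.ravel(),v.ravel()])*z.reshape(-1,1)
    return (p@T[:3,:3].T+T[:3,3]).reshape(400,640,3)
def save(f,n): cv2.imwrite("pics/"+n+".png",f["pixels"][:,:,::-1])
E
python3 - <<'E'
from h import *
import pickle
for n in ("top","scene"):
    f=grab_frame(n);save(f,n+"0");pickle.dump(f,open(n+"0.pkl","wb"))
    print(n,np.array(f["cam_to_world"]).round(3).tolist(),f["vertical_fov"],f["dist"])
print(r.sense())
E
```

```text
pics
top [[-0.002, -0.998, 0.069, 509.952], [-1.0, 0.004, 0.023, 39.599], [-0.023, -0.069, -0.997, 1248.243], [0.0, 0.0, 0.0, 1.0]] 54.79567085510259 [4.19128798e-05 0.00000000e+00 0.00000000e+00 0.00000000e+00
 0.00000000e+00]
scene [[0.765, -0.358, 0.535, 77.551], [-0.644, -0.398, 0.654, -577.714], [-0.021, -0.845, -0.535, 575.134], [0.0, 0.0, 0.0, 1.0]] 53.51586196528398 [-0.01244055  0.          0.          0.          0.        ]
{'clock': 0.1, 'qpos': array([ 1.28561079e+00,  3.53591751e-01,  1.63407256e+00, -2.77289095e-05,
        1.15520976e+00, -2.43919767e-03]), 'qvel': array([ 0.00073283, -0.00076503, -0.00180961,  0.00145762,  0.00119643,
       -0.00013084]), 'joint_efforts': array([-6.27218415e-04, -6.06358624e+01, -3.42819750e+01, -1.74039513e-05,
        3.88097571e-03,  1.14152246e-05]), 'eef_pos': array([174.28692822, 599.77945969, 252.6232306 ]), 'tcp_rot': array([-3.14031117e+00,  2.22285344e-05,  2.85885754e+00]), 'contact_force': array([ 0.02041653,  0.17472922, -0.88038363]), 'wrist_torque': array([ 0.00209663, -0.0105646 ,  0.04695164]), 'grasp_force': 0.0, 'opening': 0.9997031898466999}
```

View pics/top0.png

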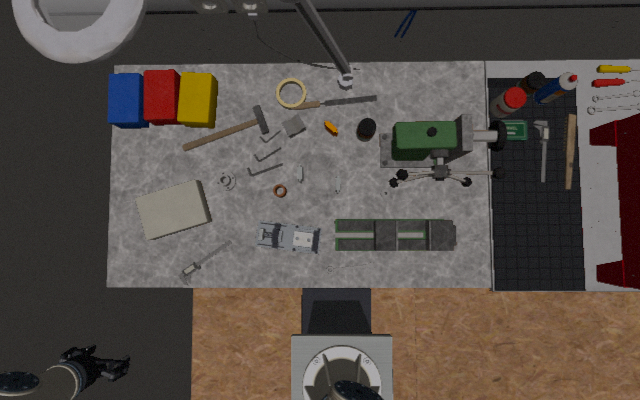

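View pics/scene0.png

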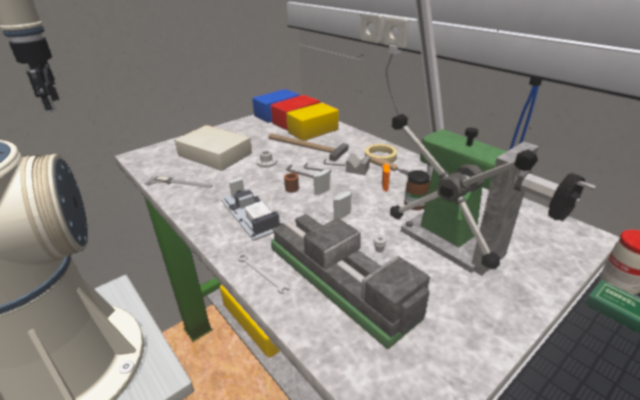

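The top view shows the fixture at about (288,237), with the block to the right at (304,240) and the paddle to the left at (262,235). The spacers are near (298,174) and (337,183), and the orange look-alike is at (331,127). In the scene view the spacers are at (322,180) and (342,205).

Run:
```python
from h import *
import pickle
f=pickle.load(open("top0.pkl","rb"))
c=f["pixels"][150:265,235:365,::-1]
cv2.imwrite("pics/topc.png",cv2.resize(c,None,fx=5,fy=5,interpolation=cv2.INTER_CUBIC))
P=cloud(f)
for (u0,u1,v0,v1) in ((285,312,160,190),(325,350,165,200)):
    q=P[v0:v1,u0:u1].reshape(-1,3); m=(q[:,2]>48)&(q[:,2]<75); s=q[m]
    print(m.sum(),s.mean(0).round(1),cv2.minAreaRect(s[:,:2].astype(np.float32)),s[:,2].min(),s[:,2].max())
q=P[215:260,250:325]
for z0,z1 in ((5,12),(28,35),(36,41),(41,46),(52,66)):
    m=(q[:,:,2]>z0)&(q[:,:,2]<z1); s=q[m]
    print(z0,m.sum(),s.mean(0).round(1) if m.sum() else'',cv2.minAreaRect(s[:,:2].astype(np.float32)) if m.sum()>3 else'')
for n,(u,v) in dict(table=(270,200)).items(): print(n,P[v,u])
f=pickle.load(open("scene0.pkl","rb"));P=cloud(f)
for (u0,u1,v0,v1) in ((308,335,165,198),(328,355,188,222)):
    q=P[v0:v1,u0:u1].reshape(-1,3); m=(q[:,2]>20)&(q[:,2]<75); s=q[m]
    print(m.sum(),s.mean(0).round(1),s.min(0),s.max(0));
```

```text
75 [661.7 128.1  60. ] ((662.756103515625, 127.36677551269531), (53.2875862121582, 15.090632438659668), 0.10235030949115753) 48.22273159130327 66.56116244592181
75 [627.4  10.5  60. ] ((628.2805786132812, 10.665326118469238), (12.504326820373535, 52.95218276977539), 89.7485122680664) 53.1774238703872 65.20418854766604
5 816 [464.  178.7   8.2] ((460.41351318359375, 174.4904327392578), (232.3309783935547, 137.52529907226562), 89.84476470947266)
28 46 [468.2 209.1  32. ] ((464.554931640625, 156.4182586669922), (173.19837951660156, 41.487911224365234), 81.55903625488281)
36 247 [458.1 137.2  39. ] ((464.446533203125, 156.05264282226562), (173.6033477783203, 56.30625915527344), 78.24274444580078)
41 213 [460.  131.2  43. ] ((460.7778015136719, 143.73379516601562), (144.7760009765625, 62.6861572265625), 81.6907730102539)
52 48 [473.2 243.8  61.3] ((465.6988220214844, 167.26976013183594), (173.99989318847656, 33.88459014892578), 85.53068542480469)
table [ 5.81368371e+02  2.27159072e+02 -3.16486819e-01]
245 [658.1 120.9  42.7] [610.23099093  18.02948391  20.16729191] [688.99577038 135.02352293  60.22130369]
286 [622.7   3.   43.7] [598.05577663  -2.19490775  20.01113908] [655.34544974  18.02948391  60.59317424]
```

View pics/topc.png

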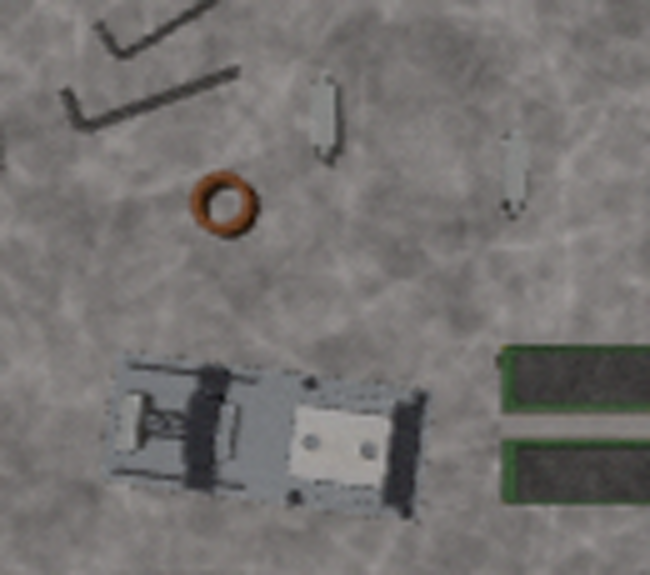

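```bash
python3 -m inch '[[0,0,0.039,-1,0,0,0],[0,0,0.039,-1,0,0,0],[0,0,0.039,-1,0,0,0],[0,0,0.039,-1,0,0,0],[0,0,0.039,-1,0,0,0],[0,0,0.039,-1,0,0,0],[0,0,0.039,-1,0,0,0],[0,0,0.039,-1,0,0,0]]'; python3 -m inch '[[0,0,0.033,-1,0.9,0,0],[0,0,0.033,-1,0.9,0,0],[0,0,0.033,-1,0.9,0,0],[0,0,0,-1,0.9,0,0],[0,0,0,-1,0.9,0,0],[0,0,0,-1,0.9,0,0],[0,0,0,-0.5,0.5,0,0],[0,0,0,0,0,0,0]]'
```

```text
clock: 0.77
eef_pos: [320.8, 473.6, 252.9]
tcp_rot: [-3.141, 0.0, 1.872]
contact_force: [-0.7, 0.0, 0.1]
opening: 0.999
grasp_force: 0.0
clock: 1.43
eef_pos: [482.8, 324.7, 253.0]
tcp_rot: [3.141, 0.001, 1.565]
contact_force: [0.2, 0.1, -0.5]
opening: 1.004
grasp_force: 0.0
```

```bash
python3 -m inch '[[0,0,0,-1,0.3,0,0],[0,0,0,-1,0.3,0,0],[0,0,0,-1,0.3,0,0],[0,0,0,-0.8,0.3,0,0],[0,0,0,0,0,0,0],[0,0,0,0,0,0,0]]'
python3 - <<'E'
from h import *
import pickle
f=grab_frame("wrist");save(f,"w0");pickle.dump(f,open("w0.pkl","wb"))
print(np.array(f["cam_to_world"]).round(3).tolist(),f["vertical_fov"],f["dist"])
E
```

```text
clock: 1.93
eef_pos: [510.1, 232.2, 253.1]
tcp_rot: [-3.141, -0.0, 1.566]
contact_force: [1.0, 0.9, -0.6]
opening: 0.998
grasp_force: 0.0
[[1.0, -0.005, -0.004, 509.295], [-0.006, -0.945, -0.326, 317.194], [-0.002, 0.326, -0.945, 372.845], [0.0, 0.0, 0.0, 1.0]] 69.13379834275749 [-0.04919137  0.          0.          0.          0.        ]
```

View pics/w0.png

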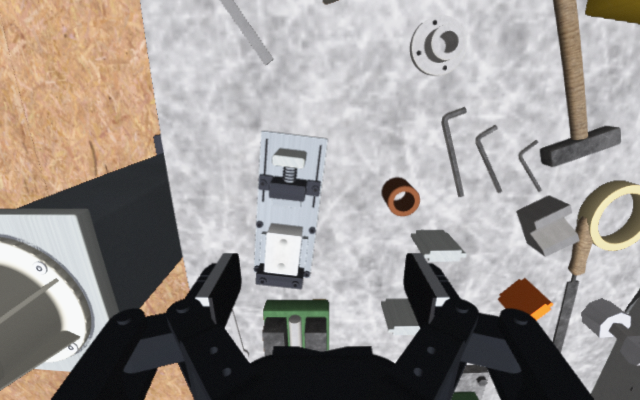

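The wrist view shows the paddle at (290,158), the tailstock at (290,187), the block at (285,250), the stop at (282,280), and the spacers at (437,245) and (405,313).

```bash
cat > fx.py <<'E'
from h import *
import pickle,sys
def fixture(f,box):
    u0,u1,v0,v1=box
    P=cloud(f); q=P[v0:v1,u0:u1].reshape(-1,3)
    R=lambda z0,z1:q[(q[:,2]>z0)&(q[:,2]<z1)]
    b=R(4,70); rc=cv2.minAreaRect(b[:,:2].astype(np.float32)); print("plate",rc)
    c=cv2.boxPoints(rc); e=[c[1]-c[0],c[2]-c[1]]; e=max(e,key=np.linalg.norm); e=e/np.linalg.norm(e); e=e*np.sign(e[1])
    print("slide dir",e,"yaw",np.degrees(np.arctan2(-e[0],e[1])))
    n=np.array([e[1],-e[0]]);C=np.array(rc[0])
    s=(q[:,:2]-C)@e;t=(q[:,:2]-C)@n
    for a in range(-110,110,2):
        k=(s>=a)&(s<a+2)&(abs(t)<45); m=k&(abs(t)<15)
        if m.sum():
            hi=k&(q[:,2]>25)
            print(a,m.sum(),np.percentile(q[m,2],[10,50,90]).round(0),(t[hi].min().round(1),t[hi].max().round(1)) if hi.sum() else'')
E
python3 - <<'E'
from fx import *
f=pickle.load(open("w0.pkl","rb"))
fixture(f,(238,332,125,295))
P=cloud(f)
for (u0,u1,v0,v1) in ((405,475,220,270),(375,425,290,335)):
    q=P[v0:v1,u0:u1].reshape(-1,3); m=(q[:,2]>55)&(q[:,2]<65); s=q[m]
    print(m.sum(),s.mean(0).round(1),cv2.minAreaRect(s[:,:2].astype(np.float32)))
E
```

```text
plate ((460.27935791015625, 170.0438690185547), (206.95254516601562, 83.9342269897461), 82.93671417236328)
slide dir [0.12296554 0.99241096] yaw -7.0632825
-100 1 [42. 42. 42.] (np.float64(6.0), np.float64(17.0))
-98 20 [42. 43. 44.] (np.float64(-30.7), np.float64(31.8))
-96 20 [42. 43. 44.] (np.float64(-30.8), np.float64(30.5))
-94 32 [42. 43. 44.] (np.float64(-30.7), np.float64(31.7))
-92 28 [42. 43. 44.] (np.float64(-30.8), np.float64(31.5))
-90 32 [42. 43. 44.] (np.float64(-31.0), np.float64(31.2))
-88 27 [42. 43. 44.] (np.float64(-31.2), np.float64(30.9))
-86 22 [42. 43. 44.] (np.float64(-31.3), np.float64(32.1))
-84 37 [42. 43. 44.] (np.float64(-31.2), np.float64(32.0))
-82 63 [38. 42. 43.] (np.float64(-31.9), np.float64(32.2))
-80 30 [38. 39. 41.] (np.float64(-30.9), np.float64(30.8))
-78 22 [38. 39. 40.] (np.float64(-21.6), np.float64(21.7))
-76 34 [38. 39. 40.] (np.float64(-21.7), np.float64(22.9))
-74 62 [25. 37. 39.] (np.float64(-20.4), np.float64(22.8))
-72 35 [29. 38. 40.] (np.float64(-20.4), np.float64(23.4))
-70 17 [37. 39. 40.] (np.float64(-20.6), np.float64(22.3))
-6
[... 3452 characters left out ...]
.0))
80 49 [60. 61. 62.] (np.float64(-15.4), np.float64(18.0))
82 50 [60. 61. 62.] (np.float64(-15.7), np.float64(18.0))
84 80 [ 7. 60. 61.] (np.float64(-16.2), np.float64(17.5))
86 232 [ 8. 36. 56.] (np.float64(-15.5), np.float64(16.3))
88 40 [6. 7. 8.] 
90 40 [6. 7. 8.] 
92 38 [6. 7. 8.] 
94 37 [6. 7. 8.] 
96 36 [6. 7. 8.] 
98 40 [6. 7. 8.] 
100 38 [6. 7. 8.] 
102 59 [-2.  1.  7.] 
104 36 [-2. -1.  0.] 
106 39 [-1. -1.  0.] 
108 37 [-2. -1.  0.] 
446 [660.1 130.   58.6] ((660.2133178710938, 129.48275756835938), (52.65382385253906, 16.265010833740234), 0.02922665700316429)
279 [621.6  12.6  58.3] ((620.5830078125, 11.653305053710938), (16.538766860961914, 41.885589599609375), 89.0732421875)
```

```bash
python3 -m inch '[[0,0,0,-0.69,1,0.6,0],[0,0,0,-0.69,1,0.6,0],[0,0,0,-0.69,1,0.6,0],[0,0,0,-0.69,1,0.6,0],[0,0,0,-0.69,1,0.6,0],[0,0,0,-0.69,1,0.6,0],[0,0,0,0,0,0.6,0],[0,0,0,0,0,0,0]]'
python3 - <<'E'
from h import *
f=grab_frame("wrist");save(f,"w1")
P=cloud(f); s=r.sense(); print(s["eef_pos"],s["tcp_rot"])
q=P.reshape(-1,3); m=(q[:,2]>56)&(q[:,2]<63)&(abs(q[:,0]-661)<40)&(abs(q[:,1]-129)<25); q=q[m]
print(m.sum(),q.mean(0).round(1),cv2.minAreaRect(q[:,:2].astype(np.float32)),np.percentile(q,[1,99],axis=0).round(1))
E
```

```text
clock: 2.65
eef_pos: [658.9, 128.6, 144.5]
tcp_rot: [-3.137, 0.001, 1.567]
contact_force: [-1.5, 0.0, -0.7]
opening: 1.006
grasp_force: 0.0
[658.6874455  129.20245184 146.15288515] [-3.13739561e+00  3.17993197e-04  1.56777338e+00]
1205 [661.  130.2  58.8] ((660.6907348632812, 129.72520446777344), (53.914485931396484, 16.41727066040039), 0.17516158521175385) [[635.4 121.9  56.3]
 [686.6 137.7  60.4]]
```

View pics/w1.png

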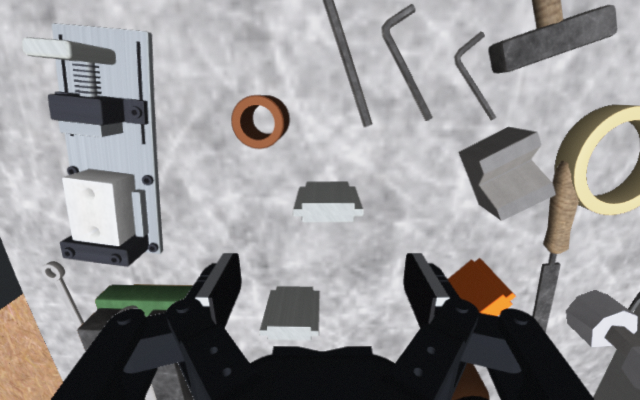

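The wrist view shows spacer A at (328,200), square to the fingers and nearly under the TCP. I'll lower and grip it.

```bash
python3 -m inch '[[0,0,0,0.02,0.08,0.8,0],[0,0,0,0,0,0.8,0],[0,0,0,0,0,0.8,0],[0,0,0,0,0,0.8,0],[0,0,0,0,0,0.5,0],[0,0,0,0,0,0.34,0],[0,0,0,0,0,0,0],[0,0,0,0,0,0,0]]'; python3 -m inch '[[0,0,0,0,0,0,1],[0,0,0,0,0,0,1],[0,0,0,0,0,0,1],[0,0,0,0,0,0,1],[0,0,0,0,0,0,1],[0,0,0,0,0,0,1],[0,0,0,0,0,0,1],[0,0,0,0,0,0,1]]' 50
```

```text
clock: 3.37
eef_pos: [662.2, 129.4, 47.9]
tcp_rot: [3.141, -0.0, 1.568]
contact_force: [-0.2, 0.5, -0.1]
opening: 1.005
grasp_force: 0.0
clock: 4.03
eef_pos: [662.8, 128.9, 48.7]
tcp_rot: [3.14, -0.0, 1.567]
contact_force: [-1.8, -0.3, 5.9]
opening: 0.616
grasp_force: 51.8
```

```bash
python3 -m inch '[[0,0,0,0,0,-0.6,1],[0,0,0,0,0,-0.9,1],[0,0,0,0,0,-0.9,1],[0,0,0,0,0,-0.9,1],[0,0,0.0385,0,0,-0.7,1],[0,0,0,0.05,-0.6,0,1],[0,0,0,0.05,-0.9,0,1],[0,0,0,0.05,-0.9,0,1]]'; python3 -m inch '[[0,0,0,0.05,-0.95,0,1],[0,0,0,0.05,-0.95,0,1],[0,0,0,0.05,-0.95,0,1],[0,0,0,0.05,-0.95,0,1],[0,0,0,0.05,-0.9,0,1],[0,0,0,0.04,-0.6,0,1],[0,0,0,0,-0.53,0,1],[0,0,0,0,0,0,1]]'; python3 -m inch '[[0,0,0,0,0,0,1],[0,0,0,0,0,0,1]]'
cat > m.py <<'E'
from h import *
import sys
f=grab_frame("wrist");save(f,sys.argv[1])
P=cloud(f).reshape(-1,3);s=r.sense();T=s["eef_pos"];yaw=s["tcp_rot"][2];print("TCP",T.round(1),s["tcp_rot"].round(3),s["contact_force"].round(1))
X=np.array([np.cos(yaw),np.sin(yaw)]);Y=np.array([np.sin(yaw),-np.cos(yaw)])
a=(P[:,:2]-T[:2])@X;b=(P[:,:2]-T[:2])@Y;z=P[:,2]
# positions relative to the TCP in tool x (slide), tool y, by height slice
def sl(n,z0,z1,a0,a1,B=20):
    m=(z>z0)&(z<z1)&(abs(b)<B)&(a>a0)&(a<a1)
    print(n,m.sum(),"a",np.percentile(a[m],[1,50,99]).round(1),"b",np.percentile(b[m],[1,99]).round(1),"z",np.median(z[m]).round(1)) if m.sum()>5 else print(n,m.sum())
sl("plate",4,10,-200,200,60)
sl("block",37,41.5,-75,-3,30); sl("plunger",36,40.5,8,30,25); sl("tailst",39,44,33,70,30);sl("paddle",58,65,50,120,25)
sl("stop",41.5,46,-120,-60,45)
sl("held",T[2],T[2]+25,-30,30,40); sl("spacertop",64,72,-30,40,40)
t=np.arctan2
m=(z>36)&(z<44)&(abs(b)<40)&(a>-75)&(a<-10)
E
python3 m.py w2
```

```text
clock: 4.7
eef_pos: [602.9, 139.9, 148.9]
tcp_rot: [3.14, -0.001, 1.446]
contact_force: [-0.7, -0.3, -1.2]
opening: 0.619
grasp_force: 52.9
clock: 5.37
eef_pos: [457.0, 165.1, 147.9]
tcp_rot: [-3.141, 0.0, 1.447]
contact_force: [0.3, 0.3, -1.2]
opening: 0.619
grasp_force: 52.9
clock: 5.53
eef_pos: [460.5, 165.3, 147.9]
tcp_rot: [3.14, -0.001, 1.447]
contact_force: [0.3, -0.1, -1.4]
opening: 0.617
grasp_force: 52.9
TCP [460.6 165.3 147.8] [ 3.140e+00 -1.000e-03  1.446e+00] [-0.4 -0.3 -2.3]
plate 9213 a [-144.2   55.8  106.7] b [-41.4  41.2] z 7.0
block 288 a [-19.1 -16.6 -14.3] b [-22.4  21.6] z 38.8
plunger 352 a [23.6 26.8 29.8] b [-18.3  17. ] z 37.9
tailst 1355 a [33.3 43.2 52.5] b [-21.5  20.5] z 40.9
paddle 928 a [78.5 84.5 90.4] b [-17.3  16.8] z 60.7
stop 0
held 6544 a [-8.4  5.8 13. ] b [-38.6  37. ] z 158.2
spacertop 0
```

View pics/w2.png

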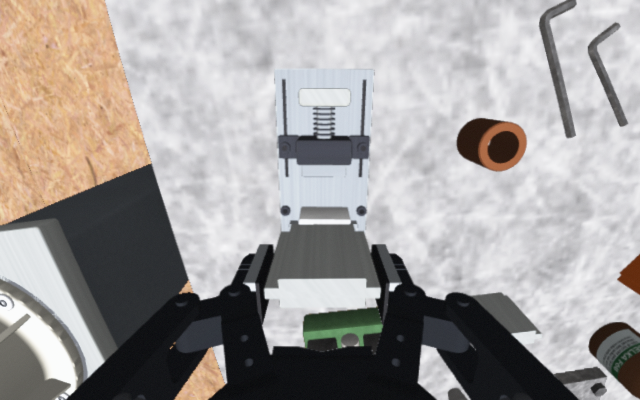

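The spacer is held square at (323,265), in line over the gap, with the block edge at (325,215). I'll lower it.

```bash
python3 -m inch '[[0,0,0,0,0,0.6,1],[0,0,0,0,0,0.8,1],[0,0,0,0,0,0.8,1],[0,0,0,0,0,0.6,1],[0,0,0,0,0,0.5,1],[0,0,0,0,0,0.3,1],[0,0,0,0,0,0,1],[0,0,0,0,0,0,1]]'; python3 m.py w3
```

```text
clock: 6.25
eef_pos: [460.0, 165.1, 57.1]
tcp_rot: [3.142, 0.0, 1.446]
contact_force: [-0.3, -0.3, -1.7]
opening: 0.624
grasp_force: 54.1
TCP [460.1 165.1  57.3] [ 3.141 -0.     1.446] [-0.3 -0.7 -1.6]
plate 14826 a [-81.9  70.3 107.1] b [-41.   41.4] z 7.1
block 2783 a [-62.1 -45.6 -31.9] b [-21.2  22.4] z 39.1
plunger 1014 a [ 8.  25.9 29.9] b [-17.8  17.5] z 38.0
tailst 3347 a [33.4 43.7 52.8] b [-21.1  21.2] z 40.9
paddle 2883 a [79.  85.  90.7] b [-16.5  17.5] z 60.7
stop 0
held 6598 a [-8.3  5.8 13.1] b [-38.6  37.2] z 67.9
spacertop 4116 a [-7.6  2.9 12. ] b [-37.9  36.3] z 68.0
```

```bash
python3 -m inch '[[0,0,0,-0.1,0,0,1],[0,0,0,-0.1,0,0,1],[0,0,0,-0.1,0,0,1],[0,0,0,0,0,0,1]]'; python3 -m inch '[[0,0,0,-0.04,0,0,1],[0,0,0,0,0,0,1]]';python3 -m inch '[[0,0,0,-0.04,0,0,1],[0,0,0,0,0,0,1]]'
```

```text
clock: 6.63
eef_pos: [458.7, 157.9, 57.6]
tcp_rot: [3.141, -0.001, 1.445]
contact_force: [0.0, 3.5, -2.5]
opening: 0.619
grasp_force: 53.9
clock: 6.8
eef_pos: [458.7, 157.7, 57.7]
tcp_rot: [3.141, -0.002, 1.445]
contact_force: [-0.6, 9.2, -2.3]
opening: 0.62
grasp_force: 53.9
clock: 6.97
eef_pos: [458.7, 157.5, 57.8]
tcp_rot: [3.14, -0.004, 1.444]
contact_force: [-2.5, 15.1, -2.8]
opening: 0.621
grasp_force: 54.0
```

```bash
python3 -m inch '[[0,0,0,0.08,0,0,1],[0,0,0,0,0,0.03,1],[0,0,0,0,0,0.02,1],[0,0,0,0,0,0,1]]';  python3 -m inch '[[0,0,0,0,0,0,0],[0,0,0,0,0,0,0],[0,0,0,0,0,0,0],[0,0,0,0,0,0,0],[0,0,0,0,0,0,0],[0,0,0,0,0,0,0]]'; python3 -m inch '[[0,0,0,0,0,-0.4,0],[0,0,0,0,0,-0.6,0],[0,0,0,0,0,-0.9,0],[0,0,0,0,0,-0.9,0],[0,0,0,0,0,-0.9,0],[0,0,0,0.6,0,-0.5,0],[0,0,0,0.9,0,0,0],[0,0,0,0,0,0,0]]';python3 m.py w4
```

```text
clock: 7.3
eef_pos: [458.7, 157.9, 56.2]
tcp_rot: [3.141, -0.001, 1.446]
contact_force: [1.1, 3.8, 0.2]
opening: 0.624
grasp_force: 54.3
clock: 7.8
eef_pos: [458.3, 157.6, 56.0]
tcp_rot: [-3.141, 0.0, 1.447]
contact_force: [0.2, -0.0, 0.0]
opening: 0.994
grasp_force: 0.0
clock: 8.47
eef_pos: [464.7, 197.6, 163.3]
tcp_rot: [3.138, -0.003, 1.447]
contact_force: [0.4, 0.5, 0.9]
opening: 0.998
grasp_force: 0.0
TCP [463.6 196.3 162.3] [ 3.140e+00 -1.000e-03  1.448e+00] [ 0.3  0.1 -0.3]
plate 7062 a [-176.6   28.2  159.2] b [-41.3  41.9] z 7.1
block 828 a [-74.8 -64.8  -3.5] b [-25.4  22.8] z 38.8
plunger 263 a [ 8.2 18.2 22.1] b [-21.4  21.5] z 40.0
tailst 6 a [58.7 58.9 59. ] b [-15.  16.] z 43.1
paddle 600 a [50.2 54.9 59.9] b [-16.4  17.9] z 60.7
stop 630 a [-119.8 -111.9 -106.4] b [-31.1  30.7] z 43.0
held 0
spacertop 60 a [-30.  -29.7 -29.3] b [-20.3  15.7] z 65.7
```

View pics/w4.png

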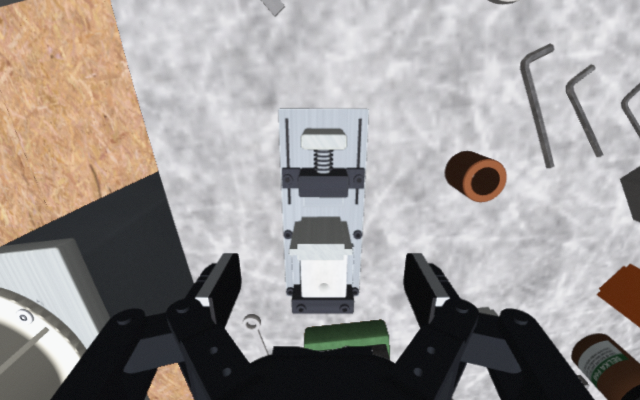

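The spacer stands at (322,232) against the block (325,272), and the plunger and paddle are behind it at (323,145). Next I'll go behind the paddle with the fingers shut.

```bash
python3 -m inch '[[0,0,0,0.6,0.02,0,1],[0,0,0,0.9,0,0,1],[0,0,0,0.9,0,0,1],[0,0,0,0.72,0,0,1],[0,0,0,0,0,0.4,1],[0,0,0,0,0,0.8,1],[0,0,0,0,0,0.8,1],[0,0,0,0,0,0.8,1]]' 60;python3 -m inch '[[0,0,0,0,0,0.8,1],[0,0,0,0,0,0.5,1],[0,0,0,0,0,0.3,1],[0,0,0,0,0,0,1],[0,0,0,0,0,0,1],[0,0,0,0,0,0,1]]'
```

```text
clock: 9.18
eef_pos: [472.4, 271.0, 89.8]
tcp_rot: [-3.141, 0.001, 1.447]
contact_force: [-0.2, -0.1, -0.2]
opening: 0.002
grasp_force: 0.0
clock: 9.68
eef_pos: [473.5, 272.1, 51.7]
tcp_rot: [3.141, -0.0, 1.446]
contact_force: [0.1, -0.2, -0.4]
opening: 0.0
grasp_force: 0.0
```

```bash
python3 -m inch '[[0,0,0,-0.08,0,0,1],[0,0,0,-0.08,0,0,1],[0,0,0,0,0,0,1]]';python3 -m inch '[[0,0,0,-0.04,0,0,1],[0,0,0,0,0,0,1]]';python3 -m inch '[[0,0,0,-0.04,0,0,1],[0,0,0,0,0,0,1]]';python3 -m inch '[[0,0,0,-0.04,0,0,1],[0,0,0,0,0,0,1]]';python3 -m inch '[[0,0,0,-0.04,0,0,1],[0,0,0,0,0,0,1]]'
```

```text
clock: 9.93
eef_pos: [472.8, 268.0, 51.6]
tcp_rot: [3.141, -0.0, 1.447]
contact_force: [-0.2, -0.3, -0.0]
opening: -0.001
grasp_force: 0.0
clock: 10.1
eef_pos: [472.6, 267.2, 51.3]
tcp_rot: [3.141, -0.0, 1.447]
contact_force: [-0.4, 0.0, -1.2]
opening: 0.004
grasp_force: 0.0
clock: 10.27
eef_pos: [472.3, 266.2, 51.1]
tcp_rot: [-3.142, 0.0, 1.447]
contact_force: [0.4, -0.5, -0.1]
opening: -0.001
grasp_force: 0.0
clock: 10.43
eef_pos: [472.3, 265.3, 51.0]
tcp_rot: [3.142, -0.0, 1.447]
contact_force: [-0.5, 0.8, -0.2]
opening: -0.002
grasp_force: 0.3
clock: 10.6
eef_pos: [472.1, 264.4, 51.0]
tcp_rot: [3.142, -0.0, 1.447]
contact_force: [-0.8, 0.4, -0.5]
opening: 0.001
grasp_force: 0.5
```

```bash
python3 -m inch '[[0,0,0,-0.08,0,0,1],[0,0,0,-0.08,0,0,1],[0,0,0,-0.08,0,0,1],[0,0,0,0,0,0,1]]';python3 -m inch '[[0,0,0,-0.08,0,0,1],[0,0,0,-0.08,0,0,1],[0,0,0,-0.08,0,0,1],[0,0,0,0,0,0,1]]';python3 -m inch '[[0,0,0,-0.08,0,0,1],[0,0,0,-0.08,0,0,1],[0,0,0,0,0,0,1]]';for i in 1; do python3 -m inch '[[0,0,0,-0.04,0,0,1],[0,0,0,0,0,0,1]]';done
```

```text
clock: 10.93
eef_pos: [471.4, 258.0, 51.0]
tcp_rot: [3.142, 0.0, 1.447]
contact_force: [-0.1, 0.8, 0.9]
opening: 0.0
grasp_force: 0.4
clock: 11.27
eef_pos: [470.6, 252.0, 51.0]
tcp_rot: [-3.142, 0.0, 1.447]
contact_force: [-0.9, 1.6, 0.7]
opening: -0.001
grasp_force: 0.6
clock: 11.52
eef_pos: [470.1, 248.1, 51.0]
tcp_rot: [-3.142, 0.0, 1.447]
contact_force: [-0.6, 1.4, 0.6]
opening: 0.001
grasp_force: 0.6
clock: 11.68
eef_pos: [470.0, 247.3, 51.0]
tcp_rot: [-3.142, 0.0, 1.447]
contact_force: [-1.1, 2.0, 1.6]
opening: -0.0
grasp_force: 0.7
```

```bash
python3 -m inch '[[0,0,0,-0.06,0,0,1],[0,0,0,0,0,0,1]]';python3 -m inch '[[0,0,0,-0.04,0,0,1],[0,0,0,0,0,0,1]]';python3 -m inch '[[0,0,0,-0.03,0,0,1],[0,0,0,0,0,0,1]]';python3 -m inch '[[0,0,0,-0.03,0,0,1],[0,0,0,0,0,0,1]]'
```

```text
clock: 11.85
eef_pos: [469.8, 245.8, 51.0]
tcp_rot: [-3.142, 0.0, 1.447]
contact_force: [-0.6, 1.4, -0.2]
opening: 0.001
grasp_force: 0.7
clock: 12.02
eef_pos: [469.7, 244.9, 51.0]
tcp_rot: [-3.142, 0.0, 1.447]
contact_force: [-0.8, 2.5, 1.1]
opening: -0.0
grasp_force: 0.7
clock: 12.18
eef_pos: [469.6, 244.2, 51.0]
tcp_rot: [-3.142, 0.0, 1.447]
contact_force: [-1.7, 2.3, 1.5]
opening: -0.002
grasp_force: 0.8
clock: 12.35
eef_pos: [469.5, 243.6, 51.0]
tcp_rot: [3.142, -0.0, 1.446]
contact_force: [-0.4, 3.2, 1.3]
opening: 0.0
grasp_force: 1.6
```

```bash
python3 -m inch '[[0,0,0,-0.03,0,0,1],[0,0,0,0,0,0,1]]';python3 -m inch '[[0,0,0,-0.03,0,0,1],[0,0,0,0,0,0,1],[0,0,0,0,0,0,1]]'
python3 - <<'E'
from h import *
import pickle
f=grab_frame("wrist");pickle.dump(f,open("w5.pkl","wb"));cv2.imwrite("pics/w5.png",cv2.resize(f["pixels"][200:400,180:460,::-1],None,fx=2.8,fy=2.8))
f=grab_frame("top");pickle.dump(f,open("t5.pkl","wb"))
f=grab_frame("scene");pickle.dump(f,open("s5.pkl","wb"));cv2.imwrite("pics/s5.png",cv2.resize(f["pixels"][160:260,190:320,::-1],None,fx=6,fy=6,interpolation=cv2.INTER_CUBIC))
E
```

```text
clock: 12.52
eef_pos: [469.6, 243.5, 51.1]
tcp_rot: [3.141, -0.001, 1.446]
contact_force: [-1.8, 8.1, -0.5]
opening: -0.003
grasp_force: 3.9
clock: 12.77
eef_pos: [469.6, 243.5, 51.1]
tcp_rot: [3.141, -0.002, 1.446]
contact_force: [-3.8, 12.3, -1.7]
opening: -0.0
grasp_force: 6.1
```

View pics/s5.png

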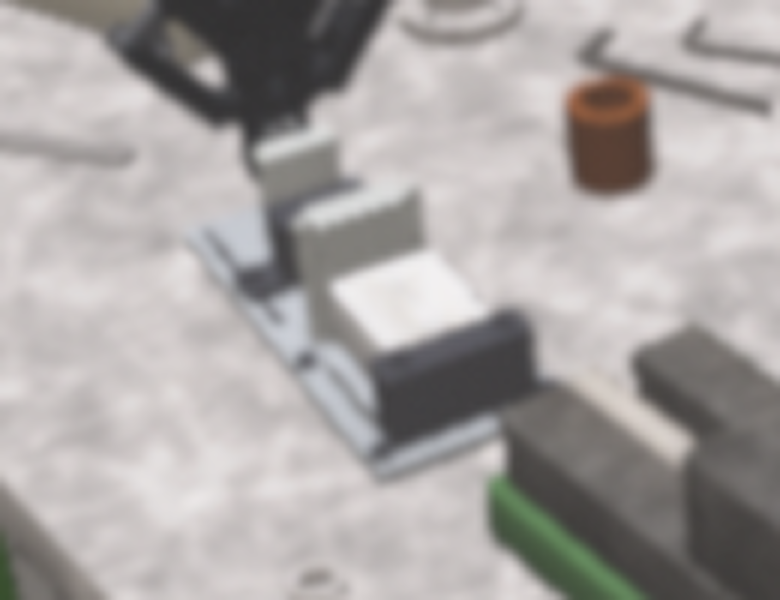

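The scene crop shows the spacer upright at (365,225), tight on the block (410,290), with the fingers behind the paddle (295,160). The push stopped hard at about 22.5 mm of travel. I'll check the margin to the 24 mm end in the wrist view.

Run:
```python
from h import *
import pickle
C=np.array([460.3,170.0]);e=np.array([.123,.9924]);n=np.array([.9924,-.123])
for k in ("w0","w5","top0","t5"):
    P=cloud(pickle.load(open(k+".pkl","rb"))).reshape(-1,3);s=(P[:,:2]-C)@e;t=(P[:,:2]-C)@n;z=P[:,2]
    def S(nm,z0,z1,s0,s1,T=15):
        m=(z>z0)&(z<z1)&(s>s0)&(s<s1)&(abs(t)<T)
        print(k,nm,m.sum(),np.percentile(s[m],[0,2,50,98,100]).round(1) if m.sum()>3 else'')
    S("paddletop",57,64,40,95); S("paddleback",20,55,55,95); S("tail",39.5,44,24,56); S("plungtop",35,39.5,-3,27); S("spacer top",63,70,-40,10);S("spacer back",44,60,-40,20);S("block",36,41,-95,-15)
```

```text
w0 paddletop 297 [74.2 74.9 81.3 86.4 86.7]
w0 paddleback 286 [55.1 55.7 86.1 86.8 86.9]
w0 tail 370 [24.8 29.2 38.6 47.8 48.7]
w0 plungtop 153 [18.4 18.8 23.  26.9 26.9]
w0 spacer top 0 
w0 spacer back 0 
w0 block 877 [-81.1 -80.3 -48.2 -19.4 -18.2]
w5 paddletop 485 [52.3 53.5 85.2 86.3 86.6]
w5 paddleback 1177 [80.6 81.1 85.3 86.4 86.7]
w5 tail 72 [27.5 28.  31.6 34.4 34.9]
w5 plungtop 0 
w5 spacer top 0 
w5 spacer back 0 
w5 block 0 
top0 paddletop 27 [72.4 72.5 78.2 84.4 84.5]
top0 paddleback 41 [55.5 55.9 68.7 73.6 73.7]
top0 tail 42 [24.3 25.8 36.3 46.2 46.6]
top0 plungtop 18 [16.8 16.9 20.8 26.  26.3]
top0 spacer top 0 
top0 spacer back 2 
top0 block 109 [-94.3 -92.3 -51.  -22.8 -21.3]
t5 paddletop 0 
t5 paddleback 0 
t5 tail 36 [26.7 26.9 35.9 44.8 45.5]
t5 plungtop 8 [-1.2 -1.1  1.3  4.5  4.6]
t5 spacer top 37 [-21.2 -21.  -13.5  -6.4  -6.1]
t5 spacer back 10 [-35.8 -34.2 -21.1  -5.1  -1.6]
t5 block 113 [-90.5 -80.  -49.8 -22.3 -21.4]
```

View pics/w5.png

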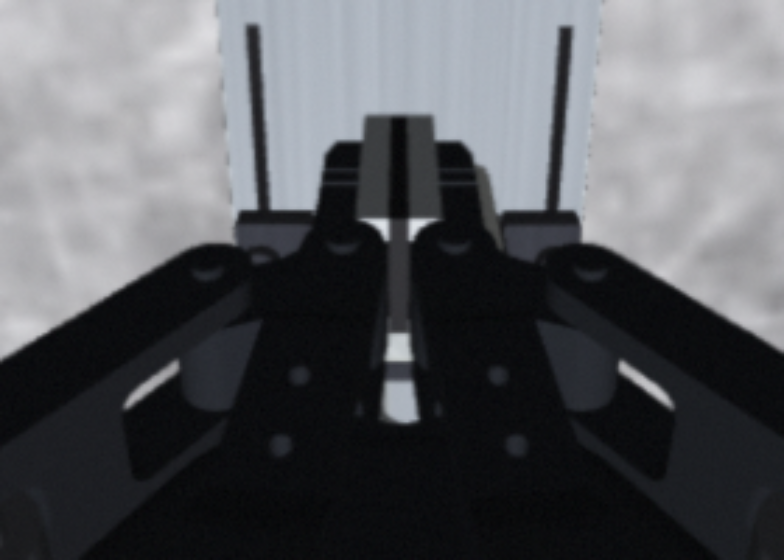

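The fingers at (400,180) press on the paddle. They first touched it at y between 266.2 and 265.3 and stopped hard at y = 243.5. That is 21.9 to 22.8 mm of travel, clear of the 24 mm end, so one spacer closes the gap. I'll firm up the push, check it holds steady, and hand in.

```bash
python3 -m inch '[[0,0,0,-0.03,0,0,1],[0,0,0,0,0,0,1],[0,0,0,0,0,0,1],[0,0,0,0,0,0,1],[0,0,0,0,0,0,1],[0,0,0,0,0,0,1]]'; python3 -m inch '[[0,0,0,0,0,0,1],[0,0,0,0,0,0,1],[0,0,0,0,0,0,1],[0,0,0,0,0,0,1],[0,0,0,0,0,0,1],[0,0,0,0,0,0,1],[0,0,0,0,0,0,1],[0,0,0,0,0,0,1]]'
python3 - <<'E'
from h import *
P=cloud(grab_frame("top")).reshape(-1,3);C=np.array([458.5,168.]);e=np.array([.123,.9924]);n=np.array([.9924,-.123])
s=(P[:,:2]-C)@e;t=(P[:,:2]-C)@n;m=(P[:,2]>55)&(P[:,2]<72)&(abs(s+12)<16)&(abs(t)<35)
print(m.sum(),np.percentile(np.c_[s,t,P[:,2]][m],[0,50,100],axis=0).round(1))
E
```

```text
clock: 13.42
eef_pos: [469.6, 243.4, 51.2]
tcp_rot: [3.141, -0.003, 1.446]
contact_force: [-3.6, 17.3, -2.8]
opening: 0.001
grasp_force: 8.2
clock: 14.08
eef_pos: [469.6, 243.4, 51.2]
tcp_rot: [3.141, -0.003, 1.446]
contact_force: [-3.6, 17.2, -2.4]
opening: -0.003
grasp_force: 8.2
81 [[-19.2 -23.7  55.5]
 [-11.5   2.   67.9]
 [ -2.7  28.8  70.9]]
```

```bash
python3 -c "
from rig import r
print(r.sign_off())"
```

```text
the job is handed in; nothing more can be done
None
```

I handed the job in at about 14 s with one spacer upright in the gap, the block tight on the end stop, and the paddle held in with a steady push of about 17 N; the sign-off gave no verdict.

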